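Check a curing lacquer dish with the thermometer wand

ROBOT

A 6-joint arm with a two-finger parallel gripper is mounted at the origin on the work surface. World frame = base frame: x ahead of the robot, y to its left, z up, the work surface at z = 0. Lengths are in mm, angles in rad, forces in N, time in s.
With the tool pointing down it reaches from about 275 to 825 mm from the base axis. Payload 5.2 kg.
Tool frame: the origin (TCP) lies on the centre line of the jaws, within the pads' length; the fingertips stand env.tcp_to_tips ahead of it and the grasp point (between the pads) lies 3 mm ahead of it (env.tcp_to_tips is the distance from the TCP to the fingertips, in mm); z points along the fingers, y is the line along which they close (so a half turn about z gives the same grasp; the last joint's range is limited). The gripper opens to 93 mm and grips with 3 to 60 N. Pads are 15 mm wide; open, the fingers measure 128 mm over their backs; the gripper's body (75 mm by 188 mm) begins 65 mm behind the grasp point.
Start: joints at [1.091, 0.259, 1.535, -0, 1.348, -0.203], TCP at [150.281, 529.075, 240.653] pointing down, gripper open.
Joint ranges: [-3.14, 3.14], [-0.91, 2.08], [0.19, 2.58], [-1.22, 4.36], [0.22, 2.71], [-3.12, 3.12]. Speed limits (rad/s): [2.57, 2.57, 3.14, 3.14, 3.14, 3.14].

INTERFACE

Orientations are given as a rotation vector (axis times angle).
In Python, from rig import env, vision, finish_job, finder gives the robot as it stands.
- The arm moves only by the tool servo_tool, never from a script. Its argument "rows" is a list of rows, each a list of 3 entries, a list of its own where there are three numbers: the shift along the tool's x, y, z in cm, then the turn, a rotation vector about the tool's x, y, z in rad, then the finger opening in cm, from 0 to 9.3. A call has 1 to 10 rows; each row is the pose to reach, as a shift and turn from the pose commanded when the call began, along the tool's axes at that moment; what a row does not reach only later rows make up. A row lasts 1/10 s, in which the tool goes at most 50 mm and 8.59 degrees, less where a joint would pass 70% of its speed; a pose out of reach is approached as far as the arm can. A call with a gripper value outside its range is refused whole. The fingers move at their own pace and stop on an object; "force" is the grip in N (left out, the last holds). Time passes only in rows, so rows that repeat a pose let the fingers close. It gives the time, the measured TCP pose, the force, the opening and the grip force at its end, in the units of the state.
- env.read_state(): the state, without advancing time (a new reading comes with each control period).
- vision.snapshot(name): name is "scene" or "top" or "wrist"; returns the picture (384x512x3 uint8, red, green, blue); there is no depth.
- vision.camera_params(name): a dict with "intrinsics" (3x3 intrinsics, pixels), "dist_coeffs" ([k1, k2, p1, p2, k3] as OpenCV has them; the pictures are not rectified), "extrinsics" (4x4, takes a point from world to camera coordinates); the wrist camera has in their place "tool_from_camera" (4x4, takes a point from camera to tool coordinates, whose origin is the TCP and whose axes are the flange's). Camera axes: x right, y up, looking along -z (the intrinsics and any distortion apply to the point x, -y, -z); pixel columns grow to the right and rows downward; lengths in mm; the calibration is good to about 2 mm. A picture is of the moment at which its call begins: read the wrist's pose just before it. camera_params takes no time and is no camera call.
- finish_job(): hands the job in; it is judged then, once.
Trained networks look in the newest picture that a camera, given by its name, has taken for a name from the list of things; names that differ only in an ending like _2 or _b are one class to them, and where a whole thing is asked for, a point or a joint stands for the part that bears it (a point fixed in the world has none). Each returns a list of dicts, best first, with "confidence" (0 to 1); they miss things now and then, are a little off and sometimes report something else, mostly with a low value. They report only what shows in the picture. A call takes as long as a camera call. They do not tell look-alikes from the thing itself.
- finder.trace(camera, label): "mask" (384x512 bool, what is visible of it) and "bbox" ([left, top, right, bottom] in pixels, round what is visible of it).
The state is a dict: "t": time; "joint_pos": joint angles; "joint_vel": joint speeds; "tau": joint torques, N m; "position": TCP position; "tool_rot": TCP orientation; "wrist_force": force on the tool from outside, world axes, zero at the start; "wrist_torque": the same for the moment, N m; "opening": finger opening in mm; "grip_force": force on a finger pad.
Only numpy, scipy, OpenCV 4.12 (cv2) and the standard library are available. Lean on these libraries where they do the work, as an engineer would, in place of code of your own. Each camera call takes 0.05 s, during which the arm holds its last target. There are 200 camera calls.

TASK

Swing the curing cabinet's door wide open, to about a right angle. Then pick up the thermometer wand and point its lens straight and square at the middle of the wet lacquer dish that leans inside, from about 12 cm, holding it still for a good second or two. Touch neither the dish nor its stand; then lay the wand gently back, right way up and wholly on its mat, leaving the door wide open and the other things on the bench where they stand.

Things in the scene. Friction and masses are not known exactly. Their poses are not given: they have to be found in the camera images.
- cabinet: curing cabinet standing on the bench, fixed, 220 deep (its x) x 260 wide (its y) x 220 mm high, plywood floor 12 mm and sides 9 mm, clear plastic top and back; origin at the centre of its underside, its x axis points into it, away from the robot; the open front is at x = -110 mm and is closed by the white door
- door (a joint): hinge of the white cabinet door (254 wide x 214 high x 14 mm, hinged on an upright axis at its left, +y, edge): 0 is shut, 1.57 a right angle, stop at 1.9 rad; it swings out towards the robot, and stays where it is left; it may start a little ajar
- door_handle (a point): grip point on the door's handle, an upright round steel bar 12 mm thick and 117 mm long, 45 mm in front of the door's mid-plane and 210 mm from the hinge along the door; the point is 16 mm below the bar's top end, which is level with the door's top; the bar's two stays lie 40 and 85 mm below it. Turns with the door: y runs along the door to the hinge, x into the cabinet
- door_hinge (a point): point on the door's hinge axis, at the height of the handle point
- stand: wooden plate stand on the cabinet's floor, fixed, base 100 x 75 mm, with a sloping back rest; origin at the centre of its underside
- dish: round dark-brown lacquer dish, 112 mm across the rim, 13 mm high, fixed on the stand, leaning back 35 degrees from upright; origin at the centre of its back, its z axis is the dish's own axis, which comes out of its hollow face: up at 35 degrees above level and out through the cabinet's front
- dish_middle (a point): middle of the dish's hollow face: where the lens must point
- mat: tan cork mat lying on the bench, fixed, 250 (x) x 130 (y) x 5 mm thick; origin at the centre of its underside
- wand: infrared thermometer wand lying on the mat, loose, 0.15 kg, 165 mm long: grey flat-sided body 125 long x 34 wide x 28 mm high, then a black round barrel 25 mm across, 42 mm long, with the lens at its end; display and button on top; origin on its underside, 80 mm behind the lens and 85 mm ahead of the tail; x points out of the lens, z out of its top
- wand_lens (a point): the lens: centre of the barrel's front end, 14 mm above the wand's underside; looks along the wand's x axis
- wand_tail (a point): centre of the wand's tail end, 14 mm above its underside
- bottle: bystander: white plastic bottle, 60 mm across, 150 mm high; origin at the centre of its underside
- brush_pot: bystander: white pot, 84 mm across, 90 mm high, with brushes to 180 mm; origin at the centre of its underside
- dish_pile: bystander: pile of two brown dishes, 120 mm across, 26 mm high; origin at the centre of its underside
Not all that is in view belongs to the job. Of the things like the wand, leave any that is red; of the rest the smaller one is meant.

How it is judged (in metres and radians):
On the way, in this order (a step that is already met when the one before it is completed fails the run):
1. the door is swung open by at least 1.3 rad (75 degrees) (value of joint door above 1.3 rad), for 0.2 s.
2. for 1 s the wand is still (30 mm/s, 0.2 rad/s), lens 80 to 170 mm from the dish, its line of sight within 20 mm of the dish middle each way and within 0.25 rad of square to the dish (x of dish_middle in the frame of wand_lens between 0.08 and 0.17 m and y of dish_middle in the frame of wand_lens between -0.02 and 0.02 m and z of dish_middle in the frame of wand_lens between -0.02 and 0.02 m and angle between the x axis of wand and the z axis of dish, either way round below 0.25 rad and linear speed of wand below 0.03 m/s and angular speed of wand below 0.2 rad/s), for 1 s.
At the end, for the whole second after the job is handed in: The door stands open by more than 1.25 rad; the wand lies at rest on the mat, right way up (within 0.1 rad), lens and tail both over the mat (3 mm of overhang allowed) (value of joint door above 1.25 rad and x of wand_lens in the frame of mat between -0.128 and 0.128 m and y of wand_lens in the frame of mat between -0.068 and 0.068 m and x of wand_tail in the frame of mat between -0.128 and 0.128 m and y of wand_tail in the frame of mat between -0.068 and 0.068 m and z of wand in the frame of mat below 0.012 m and angle between wand's own z axis and vertical below 0.1 rad and linear speed of wand below 0.02 m/s); the robot touches nothing.
It fails at once if the dish or its stand is touched by the wand or the robot (over 0.5 N) (contact force between stand and wand above 0.5 N or contact force between stand and the fingers above 0.5 N or contact force between stand and the arm above 0.5 N).
It fails at once if the wand is dropped (moves faster than 0.5 m/s with no finger on it) (contact force between the fingers and wand below 0.05 N and linear speed of wand above 0.5 m/s).
It fails at once if a bystander (bottle, brush pot, dish pile) is moved by more than 30 mm (distance of any of bottle, brush_pot, dish_pile from where it was at the start of the episode above 0.03 m).
It also fails if it takes over 67 s, if anything falls off the work surface, if the arm or the gripper's body presses on something with over 40 N, if the wrist force passes 120 N, or if a joint passes its speed limit or range.

## Working session

There is one attempt and no reset: what is moved stays moved. The work goes in short steps, Python scripts to look and compute and a tool call to move; the robot and the scene stay as the last step left them, time stands still between calls to the robot, and variables do not carry over. Pictures are saved under pics/ and viewed, at most 13 in all, crops included, and the job is handed in when it is done.

Besides the shell and the picture viewer there is one more tool, called in YAML: its name, and indented under it one key for each argument. servo_tool: Moves the arm, as the interface text tells. Its arguments: {"type":"object","properties":{"rows":{"type":"array"},"force":{"type":"number"}},"required":["rows"]}

```bash
ls; mkdir -p pics; python3 - <<'E'
from rig import env, vision
import cv2, numpy as np
np.set_printoptions(precision=3,suppress=True)
s=env.read_state(); print(s['t'],s['position'],s['tool_rot'],env.tcp_to_tips,s['opening'])
for n in("scene","top","wrist"):
    im=vision.snapshot(n); cv2.imwrite(f"pics/{n}0.png",im[...,::-1])
    p=vision.camera_params(n)
    for k,v in p.items(): print(n,k,np.array(v).tolist())
a=[cv2.imread(f"pics/{n}0.png") for n in("scene","top")]
cv2.imwrite("pics/a.png",cv2.resize(np.vstack(a),None,fx=.78,fy=.78))
E
```

```text
pics
0.0 [150.048 528.622 239.82 ] [-0.433 -3.111  0.003] 22.0 92.79211907736348
scene intrinsics [[374.76827850825305, 0.0, 254.937121659784], [0.0, 374.76827850825305, 197.58358834148385], [0.0, 0.0, 1.0]]
scene dist_coeffs [0.03218373717055762, 0.0, 0.0, 0.0, 0.0]
scene extrinsics [[-0.24258548164082563, -0.9701247564027407, 0.00320017368464557, 82.0528906828397], [0.9226785514231449, -0.22969972295498156, 0.3096810101024788, -484.50616695070613], [-0.29969413547945095, 0.07807684861037846, 0.9508351228632105, -1461.4376818827598], [0.0, 0.0, 0.0, 1.0]]
top intrinsics [[410.76497708340514, 0.0, 252.28981437310966], [0.0, 410.76497708340514, 194.39141334607646], [0.0, 0.0, 1.0]]
top dist_coeffs [0.010797045854287701, 0.0, 0.0, 0.0, 0.0]
top extrinsics [[0.027897003652214113, -0.9996071109313258, 0.002716792733393692, -62.37708113683773], [0.9930729121531716, 0.02802477906274355, 0.11410873282139164, -491.29597942803434], [-0.11414003826373847, -0.00048531846480002496, 0.993464552025456, -1574.0387667919604], [0.0, 0.0, 0.0, 1.0]]
wrist intrinsics [[291.4396030095136, 0.0, 255.89869492747863], [0.0, 291.4396030095136, 192.389931099558], [0.0, 0.0, 1.0]]
wrist dist_coeffs [-0.031598169892495025, 0.0, 0.0, 0.0, 0.0]
wrist tool_from_camera [[-0.0008979851826843173, 0.9688003532470505, 0.2478408141751481, 69.28961349387437], [0.9999991824234552, 0.001095595579830624, -0.000659410907711648, 0.2457830063294919], [-0.000910370820837926, 0.2478400194050873, -0.9688005450072025, -144.31171399504586], [0.0, 0.0, 0.0, 1.0]]
```

View pics/scene0.png

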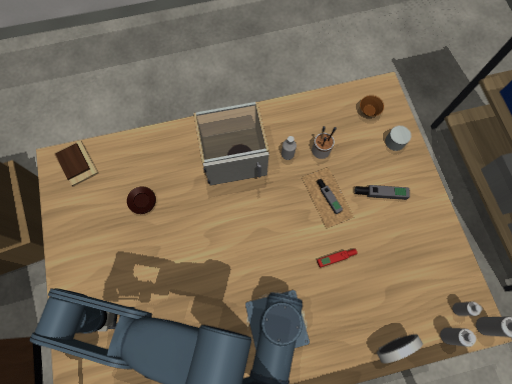

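View pics/top0.png

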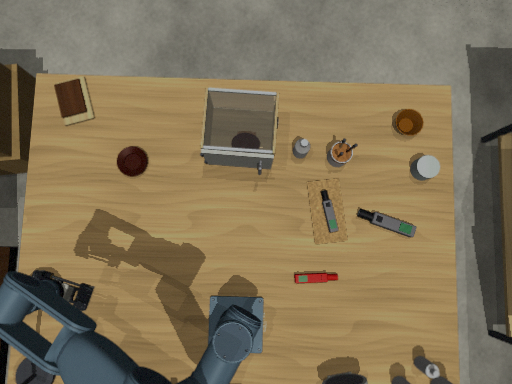

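The scene and top views show three wand-like things in the top view. One is red at (316,277), to be left. One is large and grey at (387,222). One is small and grey on the mat at (329,211); it is the smaller of the non-red ones and lies on the mat, so it is the one meant. The cabinet is at about (240,128), with its handle at (260,168). I'll confirm this in a crop and measure.

```bash
cat > h.py <<'E'
import numpy as np, cv2
from rig import env, vision, finder
from scipy.spatial.transform import Rotation as R
np.set_printoptions(precision=3,suppress=True)
def cam(n, st=None):
    p=vision.camera_params(n); K=np.array(p["intrinsics"]); d=np.array(p["dist_coeffs"])
    if "extrinsics" in p: E=np.array(p["extrinsics"])
    else:
        T=np.eye(4); T[:3,:3]=R.from_rotvec(st["tool_rot"]).as_matrix(); T[:3,3]=st["position"]
        E=np.linalg.inv(T@np.array(p["tool_from_camera"]))
    return K,d,E
F=np.diag([1.,-1,-1])
def proj(c,P):
    K,d,E=c; q=(np.atleast_2d(P)@E[:3,:3].T+E[:3,3])@F
    return cv2.projectPoints(q,np.zeros(3),np.zeros(3),K,d)[0][:,0]
def unproj(c,uv,z):
    K,d,E=c; u=cv2.undistortPoints(np.array(uv,float).reshape(-1,1,2),K,d)[:,0]
    r=np.c_[u,np.ones(len(u))]@F@E[:3,:3]; o=-E[:3,:3].T@E[:3,3]
    return o+r*((z-o[2])/r[:,2])[:,None]
E
python3 - <<'E'
from h import *
for n in("top","scene"):
    im=vision.snapshot(n); c=cam(n)
    for l,z in [("wand",20),("mat",5),("cabinet",100),("door",100),("dish",60),("stand",20),("bottle",75),("brush_pot",45),("dish_pile",13)]:
        for o in finder.trace(n,l)[:3]:
            m=o["mask"].astype(np.uint8); ct=max(cv2.findContours(m,0,1)[0],key=cv2.contourArea)
            r=cv2.minAreaRect(ct); q=unproj(c,cv2.boxPoints(r),z)
            print(n,l,round(o["confidence"],2),np.array(r[0]),q[:,:2].mean(0),q[:,:2].round().astype(int).tolist())
t=cv2.imread("pics/top0.png")
cv2.imwrite("pics/crop.png",np.vstack([cv2.resize(t[80:185,190:380],None,fx=4,fy=4,interpolation=2)[:330],cv2.resize(t[170:240,300:490],None,fx=4,fy=4,interpolation=2)[:270]]))
E
```

```text
top wand 0.93 [385.74  221.837] [ 401.187 -570.085] [[413, -452], [462, -470], [389, -689], [340, -670]]
top wand 0.89 [316.  277.5] [ 180.38  -301.453] [[195, -221], [200, -382], [166, -382], [161, -221]]
top wand 0.88 [328.441 210.765] [ 438.341 -347.367] [[513, -307], [524, -346], [364, -387], [353, -349]]
top mat 0.57 [326.743 211.174] [ 438.418 -343.453] [[553, -258], [576, -390], [324, -427], [301, -298]]
top cabinet 0.86 [239.486 130.666] [728.112   6.671] [[575, 156], [897, 143], [881, -146], [559, -126]]
top door 0.69 [236.279 160.148] [612.531  15.244] [[586, 151], [654, 148], [639, -121], [571, -117]]
top bottle 0.5 [301.5 148. ] [ 671.939 -232.283] [[706, -203], [708, -261], [638, -261], [636, -204]]
top brush_pot 0.61 [339.5 154. ] [ 659.32  -384.472] [[649, -320], [725, -392], [669, -449], [594, -377]]
top dish_pile 0.71 [132. 162.] [610.638 431.994] [[665, 495], [669, 376], [556, 369], [553, 488]]
scene wand 0.86 [328.731 195.346] [ 442.677 -350.206] [[517, -308], [531, -347], [368, -392], [355, -354]]
scene wand 0.79 [337.332 256.564] [ 183.678 -305.628] [[190, -223],
[... 287 characters left out ...]
746.549  -1.867] [[925, 133], [915, -159], [567, -128], [580, 146]]
scene door 0.77 [236.819 168.742] [623.142   5.658] [[683, 143], [674, -137], [563, -128], [573, 145]]
scene bottle 0.77 [288.  147.5] [ 676.17  -230.607] [[736, -216], [721, -275], [617, -245], [631, -187]]
scene brush_pot 0.6 [322.6 144.8] [ 665.23  -387.959] [[646, -317], [742, -399], [684, -459], [590, -376]]
scene brush_pot 0.43 [236.23  168.388] [647.967   4.893] [[708, 144], [694, -142], [587, -132], [602, 149]]
scene brush_pot 0.32 [141.  199.5] [607.264 422.611] [[680, 471], [652, 357], [535, 376], [562, 487]]
scene dish_pile 0.17 [236.721 168.336] [660.938   1.071] [[723, 145], [708, -150], [599, -140], [615, 149]]
```

View pics/crop.png

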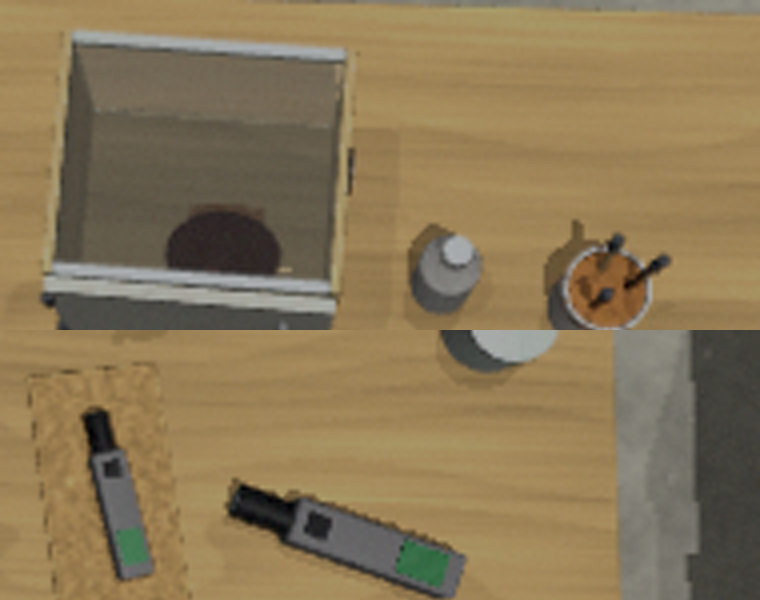

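The crop shows the meant wand: small and grey on the mat, lens end at top px (323,192), tail at (333,231). The bigger grey one is at (361,213)–(415,231). Next I'll estimate the cabinet and handle position.

```bash
cat >> h.py <<'E'
def toolmove(Rt,pt):
    """shift(cm), rotvec in the current tool frame to reach pose Rt,pt"""
    s=env.read_state(); R0=R.from_rotvec(s["tool_rot"])
    return R0.inv().apply(pt-np.array(s["position"]))/10,(R0.inv()*Rt).as_rotvec()
E
python3 - <<'E'
from h import *
c=cam("top")
q=lambda x,y:(190+x/4-.375,80+y/4-.375)
P=[q(70,33),q(352,50),q(47,268),q(331,286)]
print("top rim corners z220",unproj(c,P,220))
print("door top z217",unproj(c,[q(45,285),q(335,303)],215))
t=cv2.imread("pics/top0.png"); sc=cv2.imread("pics/scene0.png")
a=cv2.resize(t[140:180,195:285],None,fx=7,fy=7,interpolation=2); b=cv2.resize(sc[135:190,190:280],None,fx=7,fy=7,interpolation=2)[:310]
cv2.imwrite("pics/crop2.png",np.vstack([a,b]))
E
```

```text
top rim corners z220 [[ 844.834  121.348  220.   ]
 [ 836.539 -127.918  220.   ]
 [ 632.832  132.846  220.   ]
 [ 623.962 -114.166  220.   ]]
door top z217 [[ 618.848  134.606  215.   ]
 [ 610.115 -118.215  215.   ]]
```

View pics/crop2.png

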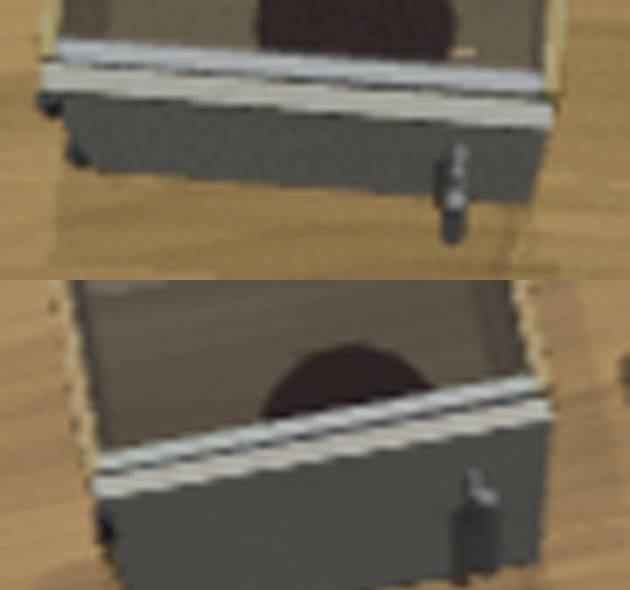

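```bash
python3 - <<'E'
from h import *
print(unproj(cam("top"),[(259.9,167.4)],217),unproj(cam("scene"),[(258.9,165.3)],217))
print(toolmove(R.from_euler('z',-0.045)*R.from_rotvec([0,np.pi,0]),np.array([573,-75,300])))
E
```

```text
[[565.986 -72.389 217.   ]] [[567.841 -72.29  217.   ]]
(array([-57.17 , -46.561,  -5.934]), array([ 0.   ,  0.   , -0.232]))
```

servo_tool:
  rows:
    - [[-8,-6,-6],[0,0,-0.03],9.3]
    - [[-12,-9,-6],[0,0,-0.05],9.3]
    - [[-16,-12.5,-6],[0,0,-0.07],9.3]
    - [[-20,-16,-6],[0,0,-0.09],9.3]
    - [[-24,-19.5,-6],[0,0,-0.11],9.3]
    - [[-28,-23,-6],[0,0,-0.13],9.3]
    - [[-32,-26,-6],[0,0,-0.15],9.3]
    - [[-36,-29,-6],[0,0,-0.17],9.3]
    - [[-40,-32.5,-6],[0,0,-0.19],9.3]
    - [[-44,-36,-6],[0,0,-0.2],9.3]

```text
t: 2.15
position: [431.8, 126.3, 300.7]
tool_rot: [0.12, 3.138, 0.001]
wrist_force: [0.6, 0.7, -0.1]
opening: 93.1
grip_force: 0.0
```

servo_tool:
  rows:
    - [[-4,-3,0],[0,0,-0.01],9.3]
    - [[-8,-6,0],[0,0,-0.02],9.3]
    - [[-11.5,-9,0],[0,0,-0.03],9.3]
    - [[-13,-10.5,0],[0,0,-0.03],9.3]
    - [[-13,-10.5,0],[0,0,-0.03],9.3]

```text
t: 2.65
position: [554.1, 10.9, 299.4]
tool_rot: [-0.079, -3.14, 0.001]
wrist_force: [1.0, 1.5, 0.6]
opening: 93.2
grip_force: 0.0
```

```bash
python3 - <<'E'
from h import *
s=env.read_state(); print(s["t"],s["position"],s["tool_rot"],s["joint_pos"])
im=vision.snapshot("wrist"); cv2.imwrite("pics/w1.png",im[...,::-1])
c=cam("wrist",s); print(proj(c,[[567,-72,217],[567,-72,100],[621,136,217]]))
print(toolmove(R.from_euler('z',-0.045)*R.from_rotvec([0,np.pi,0]),np.array([567,-72,204])))
E
```

```text
2.65 [554.097  10.863 299.372] [-0.079 -3.14   0.001] [-0.181  0.235  1.424 -0.001  1.484 -1.702]
[[156.37  225.505]
 [188.006 191.213]
 [402.336 271.879]]
(array([-1.844, -8.378,  9.556]), array([ 0.   , -0.001, -0.004]))
```

View pics/w1.png

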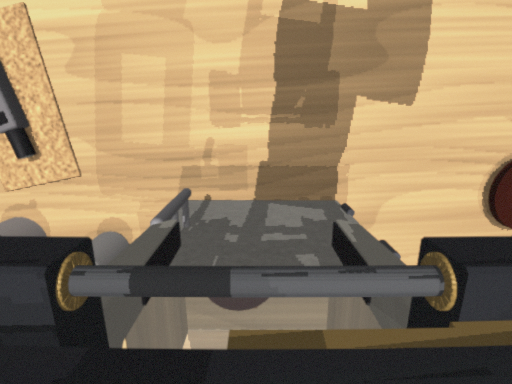

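The wrist view shows the handle bar from (160,222) down to (188,192), on my projection of it (156,225)–(188,191). I'll go to the bar and grip it.

servo_tool:
  rows:
    - [[-0.9,-4,0],[0,0,0],9.3]
    - [[-1.8,-8.4,0],[0,0,0],9.3]
    - [[-1.8,-8.4,4],[0,0,0],6]
    - [[-1.8,-8.4,8],[0,0,0],5]
    - [[-1.8,-8.4,9.6],[0,0,0],4]
    - [[-1.8,-8.4,9.6],[0,0,0],2]
    - [[-1.8,-8.4,9.6],[0,0,0],0]
    - [[-1.8,-8.4,9.6],[0,0,0],0]
    - [[-1.8,-8.4,9.6],[0,0,0],0]
    - [[-1.8,-8.4,9.6],[0,0,0],0]
  force: 40

```text
t: 3.7
position: [567.1, -71.2, 205.6]
tool_rot: [0.073, 3.139, -0.001]
wrist_force: [-0.0, 0.4, 0.4]
opening: 33.7
grip_force: 0.0
```

```bash
python3 - <<'E'
from h import *
s=env.read_state(); print(s["t"],s["position"],s["tool_rot"],s["wrist_force"],s["opening"],s["grip_force"])
R0=R.from_rotvec(s["tool_rot"]); p=np.array(s["position"]); yaw=-.045
H=p+R.from_euler('z',yaw).apply([45,210,0])
for a in np.arange(.08,1.58,.08):
    Q=R.from_euler('z',-a); print(round(a,2),R0.inv().apply(H+Q.apply(p-H)-p)/10)
E
```

```text
3.7 [567.063 -71.156 205.587] [ 0.073  3.139 -0.001] [-0.027  0.404  0.371] 33.70179478410846 0.0
0.08 [ 1.664  0.424 -0.004]
0.16 [ 3.29   0.98  -0.007]
0.24 [ 4.865  1.664 -0.011]
0.32 [ 6.381  2.472 -0.014]
0.4 [ 7.828  3.399 -0.018]
0.48 [ 9.195  4.437 -0.021]
0.56 [10.476  5.582 -0.025]
0.64 [11.661  6.826 -0.028]
0.72 [12.742  8.16  -0.031]
0.8 [13.714  9.577 -0.033]
0.88 [14.569 11.067 -0.036]
0.96 [15.303 12.62  -0.038]
1.04 [15.91  14.227 -0.04 ]
1.12 [16.386 15.877 -0.042]
1.2 [16.729 17.56  -0.044]
1.28 [16.937 19.265 -0.045]
1.36 [17.008 20.981 -0.046]
1.44 [16.941 22.698 -0.047]
1.52 [16.738 24.403 -0.048]
```

servo_tool:
  rows:
    - [[0,0,0],[0,0,0],0]
    - [[0,0,0],[0,0,0],0]
    - [[0,0,0],[0,0,0],0]
    - [[0,0,0],[0,0,0],0]
    - [[0,0,0],[0,0,0],0]
    - [[0,0,0],[0,0,0],0]
  force: 40

```text
t: 4.3
position: [566.4, -73.1, 204.6]
tool_rot: [-0.074, -3.14, 0.005]
wrist_force: [-1.8, -5.4, 1.2]
opening: 11.2
grip_force: 40.0
```

servo_tool:
  rows:
    - [[0.8,0.2,0],[0,0,0.04],0]
    - [[1.7,0.4,0],[0,0,0.08],0]
    - [[2.5,0.7,0],[0,0,0.12],0]
    - [[3.3,1.0,0],[0,0,0.16],0]
    - [[4.1,1.3,0],[0,0,0.2],0]
    - [[4.9,1.7,0],[0,0,0.24],0]
    - [[6.4,2.5,0],[0,0,0.32],0]
    - [[7.8,3.4,0],[0,0,0.4],0]
    - [[7.8,3.4,0],[0,0,0.4],0]

```text
t: 5.2
position: [488.6, -33.2, 204.6]
tool_rot: [-0.696, -3.062, 0.001]
wrist_force: [-2.4, -3.1, 0.1]
opening: 11.4
grip_force: 40.0
```

```bash
python3 - <<'E'
from h import *
s=env.read_state(); print(s["t"],s["position"],s["tool_rot"],s["wrist_force"],s["opening"],s["grip_force"])
R0=R.from_rotvec(s["tool_rot"]); p=np.array(s["position"]); H=np.array([566.8,-72.5,0])+R.from_euler('z',-.045).apply([45,210,0]);H[2]=p[2]
print(H,np.linalg.norm(p-H))
for a in [.1,.2,.3,.4,.5,.6,.7,.8,.9,1,1.1]:
    print(a,R0.inv().apply(H+R.from_euler('z',-a).apply(p-H)-p)/10)
E
```

```text
5.2 [488.551 -33.23  204.57 ] [-0.696 -3.062  0.001] [-2.356 -3.134  0.121] 11.446834435016527 40.00053405761719
[621.201 135.263 204.57 ] 214.44337856854347
0.1 [2.066 0.571 0.002]
0.2 [4.065 1.345 0.003]
0.3 [5.976 2.316 0.004]
0.4 [7.781 3.472 0.005]
0.5 [9.462 4.802 0.006]
0.6 [11.001  6.294  0.006]
0.7 [12.384  7.932  0.006]
0.8 [13.597  9.699  0.005]
0.9 [14.626 11.579  0.004]
1 [15.463 13.553  0.003]
1.1 [16.099 15.6    0.002]
```

servo_tool:
  rows:
    - [[2.1,0.6,0],[0,0,0.1],0]
    - [[4.1,1.3,0],[0,0,0.2],0]
    - [[6.0,2.3,0],[0,0,0.3],0]
    - [[7.8,3.5,0],[0,0,0.4],0]
    - [[9.5,4.8,0],[0,0,0.5],0]
    - [[11.0,6.3,0],[0,0,0.6],0]
    - [[12.4,7.9,0],[0,0,0.7],0]
    - [[13.6,9.7,0],[0,0,0.8],0]
    - [[14.6,11.6,0],[0,0,0.9],0]
    - [[15.5,13.6,0],[0,0,1.0],0]

```text
t: 6.2
position: [409.6, 156.7, 204.5]
tool_rot: [2.082, 2.352, 0.0]
wrist_force: [4.5, -2.0, -4.0]
opening: 11.4
grip_force: 40.0
```

servo_tool:
  rows:
    - [[1.0,1.9,0],[0,0,0.1],0]
    - [[1.5,3.5,0],[0,0,0.17],0]
    - [[1.5,3.5,0],[0,0,0.17],0]
    - [[1.5,3.5,0],[0,0,0.17],0]
    - [[1.5,3.5,0],[0,0,0.17],4]
    - [[1.5,3.5,0],[0,0,0.17],4]
    - [[1.5,3.5,0],[0,0,0.17],4]
    - [[1.5,3.5,-4],[0,0,0.17],4]
    - [[1.5,3.5,-8],[0,0,0.17],4]
    - [[1.5,3.5,-11],[0,0,0.17],6]

```text
t: 7.2
position: [442.7, 175.6, 316.5]
tool_rot: [2.268, 2.172, 0.003]
wrist_force: [0.1, 1.0, -0.9]
opening: 44.4
grip_force: 0.0
```

```bash
python3 - <<'E'
from h import *
s=env.read_state(); print(s["t"],s["position"],s["tool_rot"],s["joint_pos"],s["wrist_force"],s["opening"])
# wand pose from both cams, dish
for n in("top","scene"):
    im=vision.snapshot(n); c=cam(n); cv2.imwrite(f"pics/{n}2.png",im[...,::-1])
    for l,z in [("wand",20),("door",100),("dish",60),("stand",20)]:
        for o in finder.trace(n,l)[:3]:
            m=o["mask"].astype(np.uint8); ct=max(cv2.findContours(m,0,1)[0],key=cv2.contourArea)
            r=cv2.minAreaRect(ct); q=unproj(c,cv2.boxPoints(r),z)
            print(n,l,round(o["confidence"],2),o["bbox"],q[:,:2].mean(0),q[:,:2].round().astype(int).tolist())
E
```

```text
7.2 [442.692 175.623 316.485] [2.268 2.172 0.003] [0.143 0.08  1.569 0.    1.491 0.186] [ 0.092  0.998 -0.946] 44.37265105981365
top wand 0.8 [294.5, 270.6, 338.6, 284.0] [ 180.392 -301.452] [[199, -217], [203, -386], [162, -386], [157, -218]]
top wand 0.7 [320.2, 191.4, 338.9, 232.8] [ 437.89  -347.485] [[512, -305], [525, -349], [364, -390], [351, -346]]
top wand 0.57 [358.5, 211.0, 414.8, 235.0] [ 400.789 -572.549] [[413, -456], [460, -473], [388, -689], [342, -672]]
top door 0.85 [188.3, 150.6, 210.5, 227.0] [502.886 149.825] [[366, 180], [640, 184], [640, 119], [366, 116]]
top stand 0.61 [234.6, 152.3, 254.7, 158.2] [656.142 -15.119] [[665, 21], [667, -51], [647, -51], [645, 20]]
scene wand 0.93 [354.7, 184.9, 412.7, 199.0] [ 406.788 -577.503] [[418, -457], [473, -481], [395, -699], [341, -673]]
scene wand 0.91 [318.7, 248.1, 352.1, 269.8] [ 183.614 -304.392] [[195, -219], [207, -390], [172, -390], [160, -220]]
scene wand 0.67 [317.4, 178.9, 340.5, 214.9] [ 442.546 -351.536] [[516, -307], [532, -350], [368, -396], [353, -353]]
scene door 0.65 [212.4, 208.3, 214.8, 208.6] [483.66 141.07] [[482, 142], [482, 142], [486, 141], [486, 141]]
scene dish 0.46 [225.1, 156.9, 251.1, 170.9] [669.064 -13.811] [[696, 32], [687, -65], [642, -60], [651, 37]]
scene stand 0.85 [227.4, 152.4, 255.8, 172.3] [678.421 -18.375] [[711, 29], [708, -69], [646, -65], [649, 31]]
```

```bash
python3 - <<'E'
import cv2,numpy as np
t=cv2.imread("pics/top2.png");s=cv2.imread("pics/scene2.png")
a=cv2.resize(t[80:240,180:290],None,fx=3.6,fy=3.6,interpolation=2);b=cv2.resize(s[90:250,180:290],None,fx=3.6,fy=3.6,interpolation=2)
cv2.imwrite("pics/c3.png",np.hstack([a,b]))
E
```

```text
(no output)
```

View pics/c3.png

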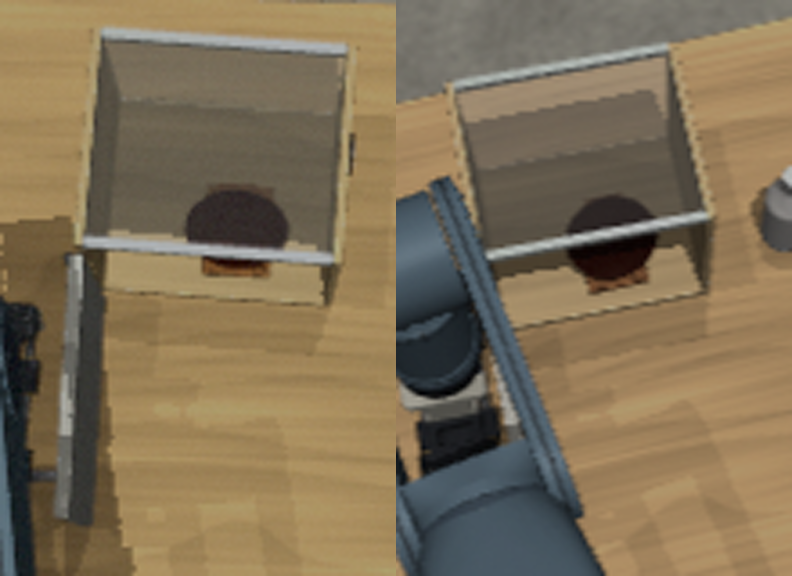

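The two crops show the door standing at roughly a right angle. Its top edge runs from about (201,151) to (197,223) in the top view. The dish is in the open cabinet, at about (246,143) in top and (240,156) in scene. Next I'll measure the door angle and get a close wrist view of the dish.

```bash
python3 - <<'E'
from h import *
q=unproj(cam("top"),[(200.8,150.8),(197.2,223)],215); d=q[1]-q[0]; print(q,"door angle",np.arctan2(-d[0],-d[1])+0.0-(-.045)*-1)
Rt=R.from_euler('z',-0.045)*R.from_rotvec([0,np.pi,0])*R.from_euler('y',0.6)
print(Rt.as_matrix()); print(toolmove(Rt,np.array([480,-10,290])))
E
```

```text
[[619.107 134.878 215.   ]
 [367.828 136.571 215.   ]] door angle 1.5325343044485782
[[-0.825  0.045 -0.564]
 [ 0.037  0.999  0.025]
 [ 0.565 -0.    -0.825]]
(array([-18.315,   4.675,   2.324]), array([ 0.468,  0.468, -1.521]))
```

servo_tool:
  rows:
    - [[-2,0.5,0.2],[-0.04,-0.04,-0.13],6]
    - [[-4,1,0.4],[-0.08,-0.08,-0.26],6]
    - [[-6,1.5,0.6],[-0.12,-0.12,-0.39],6]
    - [[-8,2,0.8],[-0.16,-0.16,-0.52],6]
    - [[-10,2.5,1],[-0.2,-0.2,-0.65],6]
    - [[-12,3,1.2],[-0.24,-0.24,-0.78],6]
    - [[-14,3.5,1.5],[-0.28,-0.28,-0.91],6]
    - [[-16,4,1.8],[-0.32,-0.32,-1.04],6]
    - [[-17.5,4.5,2.1],[-0.36,-0.36,-1.17],6]
    - [[-18.3,4.7,2.3],[-0.4,-0.4,-1.3],6]

```text
t: 8.7
position: [480.0, -8.6, 290.9]
tool_rot: [0.407, 2.595, -0.015]
wrist_force: [-0.2, 0.9, 0.7]
opening: 59.9
grip_force: 0.0
```

```bash
python3 - <<'E'
from h import *
Rt=R.from_euler('z',-0.045)*R.from_rotvec([0,np.pi,0])*R.from_euler('y',-0.6)
print(Rt.as_matrix()); print(toolmove(Rt,np.array([480,-10,290])))
E
```

```text
[[-0.825  0.045  0.564]
 [ 0.037  0.999 -0.025]
 [-0.565  0.    -0.825]]
(array([ 0.004, -0.138,  0.093]), array([-0.076, -0.08 , -0.246]))
```

servo_tool:
  rows:
    - [[0,0,0],[-0.04,-0.04,-0.12],6]
    - [[0,-0.1,0.1],[-0.08,-0.08,-0.25],6]
    - [[0,-0.1,0.1],[-0.08,-0.08,-0.25],6]
    - [[0,-0.1,0.1],[-0.08,-0.08,-0.25],6]

```text
t: 9.1
position: [479.8, -9.3, 289.9]
tool_rot: [0.059, 2.543, -0.012]
wrist_force: [0.0, 0.2, -0.6]
opening: 60.1
grip_force: 0.0
```

```bash
python3 - <<'E'
from h import *
import json
s=env.read_state(); im=vision.snapshot("wrist"); cv2.imwrite("pics/w4.png",im[...,::-1]); print(s["t"],s["position"])
json.dump([np.array(s[k]).tolist() for k in("tool_rot","position")],open("w4.json","w"))
out=[]
for l in("dish","stand","cabinet"):
    for o in finder.trace("wrist",l)[:2]:
        print(l,o["confidence"],o["bbox"],o["mask"].sum())
        if l=="dish" and not out:
            np.save("dish4.npy",o["mask"]); out=[1]
            print(cv2.fitEllipse(max(cv2.findContours(o["mask"].astype(np.uint8),0,1)[0],key=cv2.contourArea)))
E
```

```text
9.1 [479.752  -9.334 289.859]
dish 0.88 [221.5, 165.7, 292.9, 235.6] 4080
((255.4546356201172, 200.88133239746094), (70.71744537353516, 71.6222152709961), 90.64647674560547)
stand 0.9 [217.4, 148.1, 294.4, 236.6] 4762
cabinet 0.67 [159.8, 1.2, 512.0, 323.4] 49107
```

View pics/w4.png

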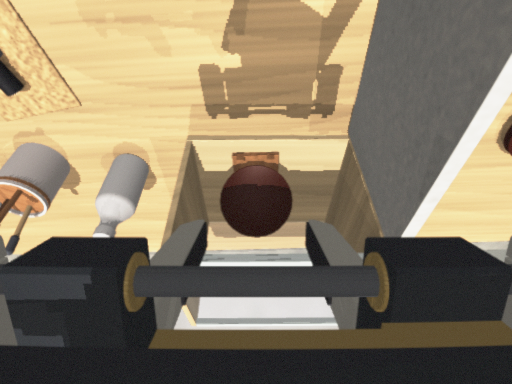

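The wrist view shows the whole dish, centred at (255,201) and about 71 px across. The stand's front edge (233–279, row 153) is parallel to the cabinet floor's front edge (190–350, row 137), so they have about the same yaw. I'll fit the dish now.

```bash
cat > fit.py <<'E'
from h import *
import json
from scipy.optimize import least_squares
r,p=json.load(open("w4.json")); cw=cam("wrist",dict(tool_rot=r,position=p)); ct=cam("top"); cs=cam("scene")
a=unproj(cw,[(190,137.5),(350,137.5)],12); b=unproj(cw,[(233,153),(279,153)],20)
for q in(a,b): d=q[0]-q[1]; print("edge",q[:,:2].tolist(),"yaw",-np.arctan2(q[1][0]-q[0][0],q[1][1]-q[0][1]))
t=np.linspace(0,2*np.pi,72,endpoint=False)
def rim(v,psi):
    n=R.from_euler('z',psi).apply([-np.cos(np.radians(35)),0,np.sin(np.radians(35))])
    e1=np.cross([0,0,1],n); e1/=np.linalg.norm(e1); e2=np.cross(n,e1)
    return v+56*(np.outer(np.cos(t),e1)+np.outer(np.sin(t),e2)),n
bb=lambda u:np.array([u[:,0].min(),u[:,0].max(),u[:,1].min(),u[:,1].max()])
def f(v,psi=-.045):
    P,_=rim(v,psi)
    return np.r_[bb(proj(cw,P))-[219.8,292,165.5,236.5],bb(proj(cs,P))-[227.5,252.8,144.2,168.3],bb(proj(ct,P))[:3]-[231.7,260,130.8]]
s=least_squares(f,[670,-15,80],loss='soft_l1'); print(s.x,s.fun)
E
python3 fit.py
```

```text
edge [[615.8365453009102, -115.04135798506215], [627.9197292569359, 131.02914618269105]] yaw -0.04906514957029862
edge [[643.5109491599251, -51.25452423968472], [647.1596908116895, 21.30995670185957]] yaw -0.05024043659323293
[685.707 -17.738  83.099] [-0.541 -0.021 -1.15   0.346 -1.508 -0.588 -0.416 -1.382 -0.643  0.309
  0.154]
```

Dish rim centre is at about (686,-18,83) with yaw -0.05, which fits the stand and floor edges. Now above the wand.

```bash
python3 - <<'E'
from h import *
Rt=R.from_euler('z',0.26)*R.from_rotvec([0,np.pi,0])
print(Rt.as_matrix(),toolmove(Rt,np.array([418,-355,170])))
E
```

```text
[[-0.966 -0.257  0.   ]
 [-0.257  0.966  0.   ]
 [-0.     0.    -1.   ]] (array([ 10.633, -34.914,   7.181]), array([-0.087,  0.595, -0.296]))
```

servo_tool:
  rows:
    - [[1,-4,0],[-0.01,0.07,-0.04],6]
    - [[2,-8,0],[-0.02,0.14,-0.07],6]
    - [[3.5,-12,0],[-0.03,0.21,-0.1],6]
    - [[5,-16,1],[-0.04,0.28,-0.14],6]
    - [[6.5,-20,2],[-0.05,0.35,-0.18],6]
    - [[8,-24,3.5],[-0.06,0.42,-0.21],6]
    - [[9,-28,5],[-0.07,0.49,-0.25],6]
    - [[10,-32,6.5],[-0.08,0.55,-0.28],6]
    - [[10.6,-34.9,7.2],[-0.087,0.595,-0.296],6]
    - [[10.6,-34.9,7.2],[-0.087,0.595,-0.296],6]

```text
t: 10.3
position: [418.8, -358.0, 167.6]
tool_rot: [0.406, -3.112, -0.001]
wrist_force: [0.8, 0.9, -1.1]
opening: 60.1
grip_force: 0.0
```

```bash
python3 - <<'E'
from h import *
s=env.read_state(); im=vision.snapshot("wrist"); cv2.imwrite("pics/w5.png",im[...,::-1]); print(s["t"],s["position"],s["tool_rot"],s["joint_pos"])
c=cam("wrist",s)
for o in finder.trace("wrist","wand")[:2]:
    m=o["mask"].astype(np.uint8); ct=max(cv2.findContours(m,0,1)[0],key=cv2.contourArea); r=cv2.minAreaRect(ct)
    print(o["confidence"],o["bbox"],unproj(c,cv2.boxPoints(r),24)[:,:2].round(1).tolist())
print(proj(c,[[521,-328,19],[359,-371,19]]))
E
```

```text
10.3 [ 418.835 -357.963  167.584] [ 0.406 -3.112 -0.001] [-0.908  0.321  1.636 -0.002  1.186 -2.737]
0.7 [240.5, 127.8, 279.4, 267.7] [[365.3, -386.0], [356.6, -353.2], [497.4, -313.5], [507.1, -350.4]]
0.57 [1.2, 55.8, 155.9, 194.9] [[407.1, -647.9], [356.5, -621.3], [412.6, -450.8], [468.8, -471.5]]
[[257.567 279.188]
 [257.611 126.479]]
```

View pics/w5.png

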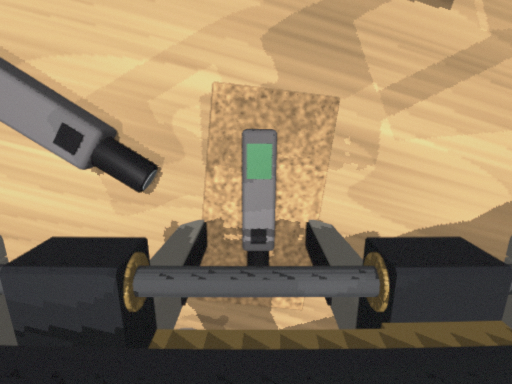

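The wrist view shows the grey wand upright in the picture at column 260, tail at row 129, centred between the fingers and aligned with the tool. The big one lies clear on the left, with its barrel end at (155,180).

servo_tool:
  rows:
    - [[0,0.2,4],[0,0,0],6]
    - [[0,0.2,8],[0,0,0],6]
    - [[0,0.2,11],[0,0,0],6]
    - [[0,0.2,13],[0,0,0],6]
    - [[0,0.2,13.7],[0,0,0],6]
    - [[0,0.2,13.7],[0,0,0],6]
    - [[0,0.2,13.7],[0,0,0],3]
    - [[0,0.2,13.7],[0,0,0],3]
    - [[0,0.2,13.7],[0,0,0],3]
    - [[0,0.2,13.7],[0,0,0],3]
  force: 20

```text
t: 11.4
position: [418.4, -353.8, 34.1]
tool_rot: [-0.408, 3.114, -0.004]
wrist_force: [-0.8, 0.9, 4.3]
opening: 34.0
grip_force: 20.0
```

```bash
python3 - <<'E'
from h import *
s=env.read_state(); print(s["t"],s["position"],s["tool_rot"],s["wrist_force"],s["opening"],s["grip_force"])
E
```

```text
11.4 [ 418.386 -353.793   34.056] [-0.408  3.114 -0.004] [-0.778  0.852  4.303] 33.997721010307394 19.982838034629822
```

servo_tool:
  rows:
    - [[0,0,-0.5],[0,0,0],3]
    - [[0,0,-2],[0,0,0],3]
    - [[0,0,-5],[0,0,0],3]
    - [[0,0,-9],[0,0,0],3]
    - [[0,0,-13],[0,0,0],3]
    - [[0,0,-17],[0,0,0],3]
    - [[0,0,-21],[0,0,0],3]
    - [[0,0,-24],[0,0,0],3]
    - [[0,0,-24],[0,0,0],3]
  force: 30

```text
t: 12.3
position: [419.2, -354.6, 278.2]
tool_rot: [-0.407, 3.11, -0.013]
wrist_force: [0.2, -0.8, -1.5]
opening: 34.0
grip_force: 30.0
```

```bash
cat > plan.py <<'E'
from h import *
n=R.from_euler('z',-.05).apply([-np.cos(np.radians(35)),0,np.sin(np.radians(35))])
M=np.array([685.7,-17.7,83.1])-6*n
Rt=R.from_euler('z',-0.05)*R.from_rotvec([0,np.pi,0])*R.from_euler('y',np.radians(35))
def tcp(dist,lx=105.7,lz=15): return M+dist*n-Rt.apply([-lx,0,lz])
E
python3 - <<'E'
from plan import *
s=env.read_state(); print(s["t"],s["position"],s["tool_rot"],s["wrist_force"],s["opening"],s["grip_force"])
print(M,n,Rt.as_matrix()[:,0]); 
for d in(220,122): print(d,tcp(d),toolmove(Rt,tcp(d)))
E
```

```text
12.3 [ 419.158 -354.648  278.244] [-0.407  3.11  -0.013] [ 0.22  -0.771 -1.497] 34.024415297473105 29.95922863483429
[690.609 -17.946  79.659] [-0.818  0.041  0.574] [-0.818  0.041  0.574]
220 [432.737  -5.041 278.76 ] (array([-10.318,  33.43 ,  -0.313]), array([-0.103,  0.611,  0.298]))
122 [512.914  -9.053 222.549] (array([-17.94 ,  31.027,   5.359]), array([-0.103,  0.611,  0.298]))
```

servo_tool:
  rows:
    - [[-0.6,2,0],[-0.006,0.04,0.02],3]
    - [[-1.6,5.5,0],[-0.016,0.1,0.05],3]
    - [[-2.8,9.5,0],[-0.03,0.17,0.08],3]
    - [[-4,13.5,-0.1],[-0.04,0.24,0.12],3]
    - [[-5.2,17.5,-0.1],[-0.05,0.31,0.15],3]
    - [[-6.6,21.5,-0.2],[-0.06,0.39,0.19],3]
    - [[-8,25.5,-0.2],[-0.08,0.47,0.23],3]
    - [[-9.2,29.5,-0.3],[-0.09,0.54,0.26],3]
    - [[-10,32.5,-0.3],[-0.1,0.6,0.29],3]
    - [[-10.3,33.4,-0.3],[-0.103,0.611,0.298],3]

```text
t: 13.3
position: [430.9, -1.0, 273.7]
tool_rot: [-0.056, -2.518, -0.03]
wrist_force: [0.2, -0.2, -2.0]
opening: 33.7
grip_force: 30.0
```

servo_tool:
  rows:
    - [[0,0,0],[0,0,0],3]
    - [[0,0,0],[0,0,0],3]

```text
t: 13.5
position: [431.2, -4.7, 275.5]
tool_rot: [-0.06, -2.524, -0.029]
wrist_force: [0.4, -0.1, -1.4]
opening: 34.1
grip_force: 30.0
```

```bash
python3 - <<'E'
from plan import *
s=env.read_state(); print(s["t"],s["position"],s["tool_rot"],s["opening"],s["grip_force"])
T=R.from_rotvec(s["tool_rot"]); p=np.array(s["position"])
L=p+T.apply([-105.7,0,15]); tail=p+T.apply([59.3,0,15])
a=[]
for n_ in("top","scene"):
    im=vision.snapshot(n_); c=cam(n_); u=proj(c,[L,tail,M]); print(n_,u)
    o=[x for x in finder.trace(n_,"wand")]; print([ (round(x["confidence"],2),x["bbox"]) for x in o])
    k=im[...,::-1].copy()
    x0,y0=int(u[0,0]-50),int(u[0,1]-50); k=cv2.resize(k[y0:y0+110,x0:x0+110],None,fx=3.6,fy=3.6,interpolation=2)
    for q in u: cv2.circle(k,tuple(int(v) for v in (q-[x0,y0])*3.6+1.3),4,(0,255,255),1)
    a.append(k)
cv2.imwrite("pics/c6.png",np.hstack(a))
print(toolmove(Rt,tcp(122)))
E
```

```text
13.5 [431.228  -4.676 275.51 ] [-0.06  -2.524 -0.029] 34.06387471461468 29.95949149131775
top [[240.921 183.847]
 [237.012 221.055]
 [245.775 141.365]]
[(0.93, [358.0, 208.1, 414.4, 236.8]), (0.85, [295.2, 270.5, 340.0, 284.9]), (0.42, [238.3, 206.8, 243.1, 223.6])]
scene [[246.262 184.587]
 [253.24  211.113]
 [238.986 154.894]]
[(0.73, [354.4, 187.7, 413.4, 200.7]), (0.59, [321.0, 248.3, 355.9, 265.0])]
(array([-9.776, -0.028, -0.33 ]), array([ 0.006, -0.005,  0.003]))
```

View pics/c6.png

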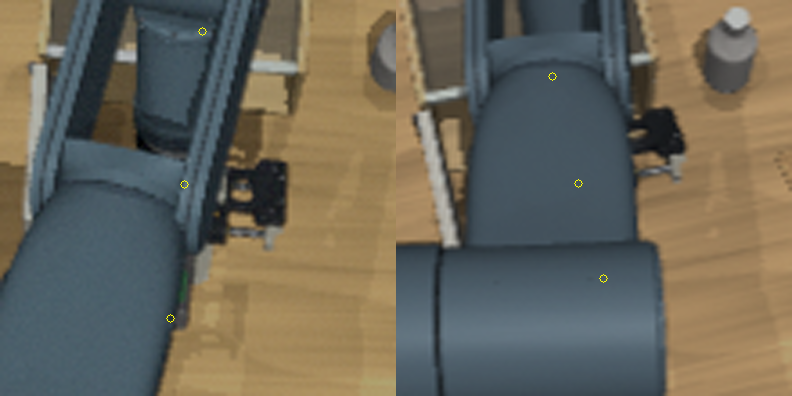

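The arm hides most of the wand. The visible tail edge in the top view (crop 187,327) agrees with the predicted tail centre (170,318) plus half the width. I'll go in and hold.

servo_tool:
  rows:
    - [[-1,0,0],[0,0,0],3]
    - [[-2.5,0,-0.1],[0,0,0],3]
    - [[-4,0,-0.2],[0,0,0],3]
    - [[-5.5,0,-0.2],[0,0,0],3]
    - [[-7,0,-0.3],[0,0,0],3]
    - [[-8.2,0,-0.3],[0,0,0],3]
    - [[-9.2,0,-0.3],[0,0,0],3]
    - [[-9.8,0,-0.3],[0,0,0],3]
    - [[-9.8,0,-0.3],[0,0,0],3]
    - [[-9.8,0,-0.3],[0,0,0],3]

```text
t: 14.7
position: [512.9, -7.4, 221.9]
tool_rot: [-0.06, -2.524, -0.029]
wrist_force: [-0.2, 0.6, -1.0]
opening: 33.8
grip_force: 30.0
```

```bash
python3 - <<'E'
from plan import *
s=env.read_state(); print(s["t"],s["position"],s["tool_rot"],s["opening"],s["wrist_force"]); T=R.from_rotvec(s["tool_rot"])
W=R.from_matrix(np.c_[-T.as_matrix()[:,0],T.as_matrix()[:,1],-T.as_matrix()[:,2]])
L=np.array(s["position"])+T.apply([-105.7,0,15]); print("middle in lens",W.inv().apply(M-L),"ang",np.arccos(-W.as_matrix()[:,0]@n))
im=vision.snapshot("wrist"); c=cam("wrist",s); cv2.imwrite("pics/w7.png",im[...,::-1]); print("proj",proj(c,[L,L-W.apply([165,0,0]),L-W.apply([165,0,-14]),M]))
for l in("dish","wand"):
    for o in finder.trace("wrist",l)[:1]: print(l,o["confidence"],o["bbox"])
E
```

```text
14.7 [512.871  -7.447 221.865] [-0.06  -2.524 -0.029] 33.7615142077845 [-0.241  0.571 -0.955]
middle in lens [121.784  -2.652   2.044] ang 0.007496438444046581
proj [[255.016 381.93 ]
 [254.71  136.906]
 [254.633 138.713]
 [251.883 501.337]]
wand 0.96 [223.7, 133.3, 293.0, 332.7]
```

View pics/w7.png

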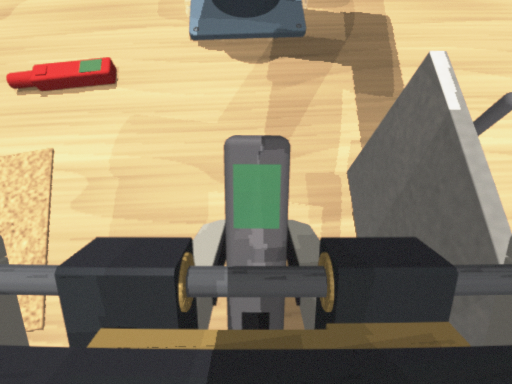

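The wrist view shows the wand straight in the jaws, tail at row 136 (137 predicted), column 257. Aim is within 3 mm. Hold for 2 s.

servo_tool:
  rows:
    - [[0,0,0],[0,0,0],3]
    - [[0,0,0],[0,0,0],3]
    - [[0,0,0],[0,0,0],3]
    - [[0,0,0],[0,0,0],3]
    - [[0,0,0],[0,0,0],3]
    - [[0,0,0],[0,0,0],3]
    - [[0,0,0],[0,0,0],3]
    - [[0,0,0],[0,0,0],3]
    - [[0,0,0],[0,0,0],3]
    - [[0,0,0],[0,0,0],3]

```text
t: 15.85
position: [513.0, -7.5, 221.7]
tool_rot: [-0.06, -2.524, -0.029]
wrist_force: [0.2, -0.1, -2.5]
opening: 34.0
grip_force: 30.0
```

servo_tool:
  rows:
    - [[0,0,0],[0,0,0],3]
    - [[0,0,0],[0,0,0],3]
    - [[0,0,0],[0,0,0],3]
    - [[0,0,0],[0,0,0],3]
    - [[0,0,0],[0,0,0],3]
    - [[0,0,0],[0,0,0],3]
    - [[0,0,0],[0,0,0],3]
    - [[0,0,0],[0,0,0],3]
    - [[0,0,0],[0,0,0],3]
    - [[0,0,0],[0,0,0],3]

```text
t: 16.85
position: [513.0, -7.5, 221.7]
tool_rot: [-0.06, -2.524, -0.029]
wrist_force: [1.0, -0.8, -1.1]
opening: 33.6
grip_force: 30.0
```

servo_tool:
  rows:
    - [[1,0,0],[0,0,0],3]
    - [[3,0,0],[0,0,0],3]
    - [[6,0,0],[0,0,0],3]
    - [[9,0,0],[0,0,0],3]
    - [[10,0,0],[0,0,0],3]
    - [[10,0,0],[0,0,0],3]

```text
t: 17.45
position: [431.0, -3.7, 280.9]
tool_rot: [-0.06, -2.527, -0.028]
wrist_force: [-0.9, -0.4, -2.2]
opening: 33.6
grip_force: 30.0
```

```bash
python3 - <<'E'
from h import *
s=env.read_state(); print(s["t"],s["position"],s["tool_rot"],s["opening"])
print(toolmove(R.from_rotvec([-.408,3.114,0]),np.array([418.4,-354.5,278])))
E
```

```text
17.45 [431.023  -3.747 280.867] [-0.06  -2.527 -0.028] 33.58535357939922
(array([ -0.427, -35.096,  -0.24 ]), array([ 0.102, -0.609, -0.299]))
```

servo_tool:
  rows:
    - [[0,-2,0],[0.006,-0.04,-0.02],3]
    - [[0,-6,0],[0.018,-0.11,-0.05],3]
    - [[0,-10,0],[0.03,-0.18,-0.09],3]
    - [[0,-14,0],[0.04,-0.25,-0.12],3]
    - [[-0.1,-18,0],[0.05,-0.32,-0.15],3]
    - [[-0.2,-22.5,-0.1],[0.065,-0.4,-0.19],3]
    - [[-0.3,-27,-0.1],[0.08,-0.48,-0.23],3]
    - [[-0.4,-31,-0.2],[0.09,-0.55,-0.27],3]
    - [[-0.4,-34,-0.2],[0.1,-0.6,-0.295],3]
    - [[-0.4,-35.1,-0.2],[0.102,-0.609,-0.299],3]

```text
t: 18.45
position: [417.3, -358.0, 275.4]
tool_rot: [0.403, -3.114, -0.001]
wrist_force: [-0.2, 0.2, -1.4]
opening: 34.1
grip_force: 30.0
```

servo_tool:
  rows:
    - [[0,0,0],[0,0,0],3]
    - [[0,0,0],[0,0,0],3]
    - [[0,0,0],[0,0,0],3]

```text
t: 18.75
position: [419.1, -353.1, 276.0]
tool_rot: [0.411, -3.112, -0.003]
wrist_force: [-0.0, -0.1, -1.4]
opening: 33.9
grip_force: 30.0
```

```bash
python3 - <<'E'
from h import *
s=env.read_state(); print(s["t"],s["position"],s["tool_rot"],s["opening"])
print(toolmove(R.from_rotvec([-.408,3.114,0]),np.array([418.4,-354.5,34])))
E
```

```text
18.75 [ 419.096 -353.098  276.004] [ 0.411 -3.112 -0.003] 33.88040641327259
(array([ 0.054, -0.174, 24.2  ]), array([ 0.002, -0.003,  0.002]))
```

servo_tool:
  rows:
    - [[0,-0.1,3],[0,0,0],3]
    - [[0,-0.2,7],[0,0,0],3]
    - [[0,-0.2,11],[0,0,0],3]
    - [[0,-0.2,15],[0,0,0],3]
    - [[0,-0.2,19],[0,0,0],3]
    - [[0,-0.2,21.5],[0,0,0],3]
    - [[0,-0.2,23],[0,0,0],3]
    - [[0,-0.2,23.4],[0,0,0],3]
    - [[0,-0.2,23.7],[0,0,0],3]
    - [[0,-0.2,23.9],[0,0,0],3]

```text
t: 19.75
position: [419.4, -356.4, 38.2]
tool_rot: [0.41, -3.114, 0.001]
wrist_force: [-0.7, 0.2, -0.4]
opening: 33.4
grip_force: 30.0
```

servo_tool:
  rows:
    - [[0,0,0.1],[0,0,0],3]
    - [[0,0,0.1],[0,0,0],3]
    - [[0,0,0.1],[0,0,0],3]

```text
t: 20.05
position: [418.7, -356.7, 37.0]
tool_rot: [0.409, -3.114, 0.0]
wrist_force: [-0.5, 0.3, -1.3]
opening: 33.6
grip_force: 30.0
```

servo_tool:
  rows:
    - [[0,0,0.1],[0,0,0],3]
    - [[0,0,0.2],[0,0,0],3]
    - [[0,0,0.2],[0,0,0],3]
    - [[0,0,0.2],[0,0,0],3]

```text
t: 20.45
position: [418.5, -356.4, 34.3]
tool_rot: [0.409, -3.113, -0.001]
wrist_force: [-0.4, 0.5, -1.1]
opening: 33.6
grip_force: 30.0
```

servo_tool:
  rows:
    - [[0,0,0.1],[0,0,0],3]
    - [[0,0,0.1],[0,0,0],3]
    - [[0,0,0.1],[0,0,0],3]

```text
t: 20.75
position: [418.5, -356.5, 34.1]
tool_rot: [0.409, -3.113, -0.001]
wrist_force: [-2.4, 1.3, 5.3]
opening: 33.8
grip_force: 30.0
```

Contact with the mat, about 6 N. Release and rise.

servo_tool:
  rows:
    - [[0,0,0],[0,0,0],4]
    - [[0,0,0],[0,0,0],5]
    - [[0,0,0],[0,0,0],6]
    - [[0,0,0],[0,0,0],6]
    - [[0,0,0],[0,0,0],6]
    - [[0,0,-2],[0,0,0],6]
    - [[0,0,-6],[0,0,0],6]
    - [[0,0,-10],[0,0,0],6]
    - [[0,0,-14],[0,0,0],6]
    - [[0,0,-17],[0,0,0],6]

```text
t: 21.75
position: [419.2, -356.9, 206.1]
tool_rot: [0.409, -3.115, 0.002]
wrist_force: [0.3, -0.9, 0.0]
opening: 60.0
grip_force: 0.0
```

servo_tool:
  rows:
    - [[0,-2,-2],[0,0,0],6]
    - [[6,0,-6],[0,0,0],6]
    - [[10,0,-8],[0,0,0],6]
    - [[12,0,-8],[0,0,0],6]
    - [[12,0,-8],[0,0,0],6]
    - [[12,0,-8],[0,0,0],6]

```text
t: 22.35
position: [302.7, -387.7, 283.8]
tool_rot: [0.406, -3.114, -0.0]
wrist_force: [-0.0, 0.5, -0.3]
opening: 59.7
grip_force: 0.0
```

```bash
python3 - <<'E'
from h import *
s=env.read_state(); print(s["t"],s["position"])
a=[]
for n,z in("top",20),("scene",20):
    im=vision.snapshot(n); c=cam(n)
    for l in("wand","mat","door"):
      for o in finder.trace(n,l)[:3]:
        m=o["mask"].astype(np.uint8); ct=max(cv2.findContours(m,0,1)[0],key=cv2.contourArea); r=cv2.minAreaRect(ct)
        print(n,l,round(o["confidence"],2),unproj(c,cv2.boxPoints(r),5 if l=="mat" else 20)[:,:2].round().astype(int).tolist())
    a.append(im[60:300,180:440,::-1])
cv2.imwrite("pics/end.png",cv2.resize(np.hstack(a),None,fx=1.5,fy=1.5))
E
```

```text
22.35 [ 302.723 -387.725  283.779]
top wand 0.9 [[406, -455], [450, -465], [423, -595], [379, -584]]
top mat 0.86 [[555, -252], [582, -388], [329, -432], [303, -298]]
top door 0.63 [[370, 221], [663, 217], [660, 123], [367, 129]]
scene wand 0.59 [[509, -305], [528, -342], [453, -374], [434, -337]]
scene mat 0.85 [[554, -263], [585, -392], [453, -410], [424, -284]]
scene mat 0.39 [[754, -377], [731, -470], [607, -430], [630, -340]]
scene door 0.75 [[710, 208], [711, 131], [368, 126], [368, 198]]
```

View pics/end.png

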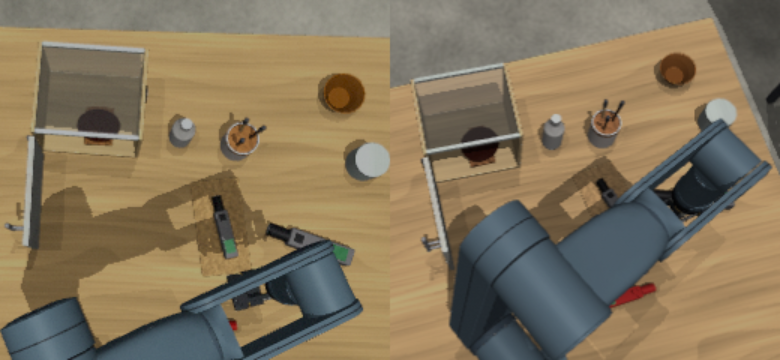

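The end view shows the wand back on the mat, display up, lens at top px (324,192) and tail at (335,231), about where it started. The door is open and nothing else has moved.

```bash
python3 -c "
from rig import finish_job
print(finish_job())"
```

```text
the job is handed in; nothing more can be done
None
```

I opened the door to about 1.5 rad and held the wand on the dish middle for over 2 s at about 12 cm, square to it by my fit. The wand is back on its mat about where it lay, and the job is handed in; no verdict came back.

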